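# Contact temperature check through the covered port of a tray warmer

### The job

Check the temperature of the tray warmer: lift the loose blue cover plate off the two pins on its sloping panel and lay it flat on the middle of the black rubber mat, without dropping it. Then take the orange thermometer wand from its stand, point it squarely down the open port in the panel and press it gently onto the copper disc at the bottom, so that its spring nose is partly pushed in but not bottomed, and hold it steady there for two full seconds. Hang the wand back upright in its stand, leave the cover on the mat, and do not shove the meal trays, the jar or the bottle.

Things in the scene. Friction and masses are not known exactly. Their poses are not given: they have to be found in the camera images.
- warmer: tray warmer fixed to the table: dark base 250 x 220 x 30 mm, above it a thick aluminium panel (200 x 200 x 50 mm) sloping 25 degrees down to its front (its own -x). Origin: centre of its underside on the table; x to the rear (upslope), y along the width, z up. Panel's top face 90 mm up at the front edge, 172 mm at the rear edge.
- port: the warmer's sloping panel. Origin: centre of the port's mouth in the panel's top face, 130 mm above the table. z: the panel's outward normal, 25 degrees from vertical, leaning to the front; y along the width, x up the slope. Two brass pins, 8 mm in diameter and 16 mm high along z, stand on the panel at x = 0, y = -75 and +75 mm.
- mouth (a point): centre of the mouth of the port (same point and axes as port): a square hole 56 x 56 mm with an orange outline, straight along z. At its bottom is a copper disc, 52 mm in diameter, square to z, that does not give; its face lies 24 to 46 mm below the mouth, a different depth each time that is not reported: feel for it.
- cover: loose blue cover plate, 110 (x) x 175 (y) x 5 (z) mm, 0.28 kg, with 12 mm square holes at y = -75 and +75 mm. Origin: centre of its underside; z out of its top. It starts on the pins, flat on the panel over the port, axes along the port's. On its top is a black bar handle, 14 mm (x) x 60 mm (y), rising to 41 mm above the underside.
- mat: black square rubber mat fixed on the table, 210 x 210 x 4 mm; origin: centre of its underside.
- stand: white wand stand fixed on the table; origin: centre of its underside, below the middle of its hole. Its top is a 90 x 90 mm plate, 10 mm thick, upper face 130 mm above the table, with a 36 x 36 mm square hole in the middle; base 12 mm thick; a post (20 x 60 mm) carries the plate on the +x side, from 45 mm to 65 mm off the origin.
- wand: thermometer wand, 0.15 to 0.35 kg. Origin: centre of the underside of its black round flange (56 mm diameter, 6 mm thick), which sits on the stand's plate as it hangs in the hole. z up the handle, away from the tip. Orange handle, 30 (x) x 24 (y) mm, up to 84 mm above the origin; steel stem, 18 mm diameter, to 78 mm below it, then the copper nose, 16 mm.
- tip (a point): end of the wand's copper spring nose, on the wand's axis, 100 mm below the wand's origin when out; it travels up to 14 mm into the stem.
- nose (a joint): how far the wand's spring nose is pushed in (m): 0 out, 0.014 bottomed. Spring 0.5 N per mm, with 0.5 N of preload (7.5 N when bottomed); half in takes 4 N.
- tray_a: sealed meal tray of aluminium with a cardboard lid, 150 x 210 x 47 mm, origin at the centre of its underside. To be left alone.
- tray_b: sealed meal tray of aluminium with a clear lid over red-brown food, 150 x 210 x 46 mm, origin at the centre of its underside. To be left alone.
- jar: spice jar with a red cap, 52 mm in diameter, 70 mm tall, origin at the centre of its underside. To be left alone.
- bottle: squeeze bottle with a yellow cap, 56 mm in diameter, 160 mm tall, origin at the centre of its underside. To be left alone.

How it is judged:
By the outcome, as a careful person would: the job done as asked, in the order asked, and still so for the second after the job is handed in, with the robot touching nothing.
It also fails if it takes over 72 s, if anything falls off the work surface, if the arm or the gripper's body presses on something with over 40 N, if the wrist force passes 120 N, or if a joint passes its speed limit or range.

### The arm

A 7-joint arm with a two-finger parallel gripper is mounted at the origin on the work surface. World frame = base frame: x ahead of the robot, y to its left, z up, the work surface at z = 0. Lengths are in m, angles in rad, forces in N, time in s.
With the tool pointing down it reaches from about 0.4 to 0.9 m from the base axis. Payload 5.5 kg.
Tool frame: the origin (TCP) lies midway between the tips of the shut fingers; the grasp point (between the pads) lies 19 mm behind it (manip.grip_depth is the distance from the TCP to the grasp point, in m); z points along the fingers, y is the line along which they close (so a half turn about z gives the same grasp; the last joint's range is limited). The gripper opens to 92 mm and grips with 3 to 60 N. Pads are 19 mm wide; open, the fingers measure 130 mm over their backs; the gripper's body (75 mm by 190 mm) begins 47 mm behind the grasp point.
Start: joints at [-0.864, 0.501, -0.427, 1.55, 0.221, 1.138, -0.21], TCP at [0.279, 0.587, 0.227] pointing down, gripper open.
Joint ranges: [-2.88, 2.88], [-0.31, 2.03], [-1.54, 1.56], [0.2, 2.42], [-1.41, 4.55], [0.19, 2.02], [-2.57, 2.57]. Speed limits (rad/s): [2.57, 2.57, 3.14, 3.14, 3.14, 3.14, 3.14].

### API

Orientations are given as a unit quaternion [x, y, z, w].
In Python, from bench import manip, effector, viewer gives the robot as it stands. Calls block until the motion is done:
- manip.move_pose(position, orientation): joint-space move of the TCP to a pose.
- manip.servo_line(position, ori=None, vel=0.15): straight line of the TCP; ori=None keeps the orientation; vel is the mean speed in m/s.
- manip.movej(angles): joint-space move.
- effector.open_jaws() and effector.close(f_grip=None): open the fingers fully, or close them until they stop; f_grip is the grip in N (None keeps the last).
- manip.sleep(seconds).
- manip.solve_ik(position, orientation): joint angles nearest the present ones, or None.
- viewer.get_image(name): name is "scene" or "top" or "wrist"; returns the picture (384x512x3 uint8, red, green, blue); there is no depth.
- viewer.get_calibration(name): a dict with "vfov" (degrees; the focal length in pixels is half the picture's height over the tangent of half this angle, whatever the lens; pixels are square), "cx", "cy" (the principal point, pixels), "eye" and "attitude" of the camera in the world. Camera axes: x right, y down, z forward; pixel columns grow to the right and rows downward; lengths in m; the calibration is good to about 2 mm. A picture is of the moment at which its call begins: read the wrist's pose just before it. get_calibration takes no time and is no camera call; for the wrist camera it gives the pose at the moment of the call.
A pose or a line that the arm cannot do raises manip.PlanningError and nothing moves.
- manip.hand_in(): hands the job in; it is judged then, once.
Readings, each from a call of its own:
- manip.current_clock(): time.
- manip.current_q(): joint angles.
- manip.current_joint_velocities(): joint speeds.
- manip.current_tau(): joint torques, N m.
- manip.current_tool_pos(): TCP position.
- manip.current_tcp_rot(): TCP orientation.
- manip.current_force(): force on the tool from outside, world axes, zero at the start.
- manip.current_wrist_torque(): the same for the moment, N m.
- manip.current_finger_gap(): finger opening in m.
- manip.current_gripper_force(): force on a finger pad.
Only numpy, scipy, OpenCV 4.12 (cv2) and the standard library are available. Lean on these libraries where they do the work, as an engineer would, in place of code of your own. Each camera call takes 0.05 s, during which the arm holds its last target. There are 200 camera calls.

## Working session

There is one attempt and no reset: what is moved stays moved. The work goes in short steps, each a Python script; the robot and the scene stay as the last script left them, time stands still between calls to the robot, and variables do not carry over. Pictures are saved under pics/ and viewed, at most 10 in all, crops included, and the job is handed in when it is done.

```bash
ls; mkdir -p pics
python3 - <<'E'
from bench import manip, effector, viewer
import cv2
for n in ("scene","top"):
    im=viewer.get_image(n); cv2.imwrite(f"pics/{n}0.png",im[:,:,::-1]); print(n,viewer.get_calibration(n))
print(viewer.get_calibration("wrist"),manip.current_tcp_rot(),manip.current_clock(),manip.grip_depth)
E
```

```text
pics
scene {'vfov': 44.27755459677676, 'cx': 256.72323069881185, 'cy': 194.19661517078333, 'eye': array([1.51120694, 0.14998595, 1.09486547]), 'attitude': array([ 0.60091684,  0.71076609, -0.28154929, -0.23332492])}
top {'vfov': 44.24460214423357, 'cx': 255.38715697910175, 'cy': 190.7672240971548, 'eye': array([ 0.37358433, -0.01703764,  1.36412337]), 'attitude': array([ 0.70954375, -0.70034563,  0.05005651, -0.05964898])}
{'vfov': 69.79597563400425, 'cx': 258.1151536659544, 'cy': 190.651865205196, 'eye': array([0.21557941, 0.61605733, 0.38289668]), 'attitude': array([0.83818317, 0.52956731, 0.06844224, 0.11100946])} [ 2.20048006e-01  9.75488674e-01 -8.24758929e-04 -2.03258485e-04] 0.1 0.0188
```

View pics/scene0.png

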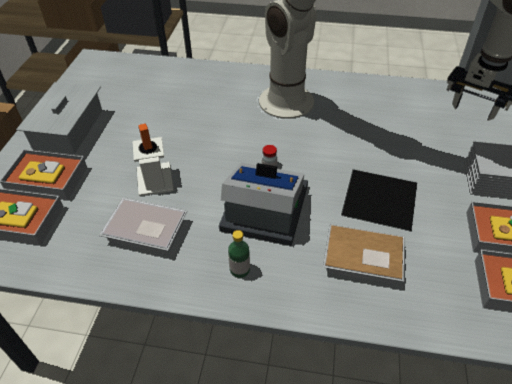

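View pics/top0.png

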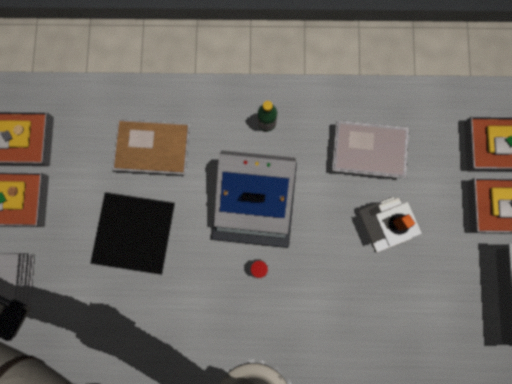

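The top view shows the cover at about (253,195), the mat at (133,233), the stand plate and wand at (400,222), the jar at (258,268) and the bottle at (267,115). In the scene view the mat is at (380,200) and the wand at (147,140).

```bash
cat > h.py <<'E'
from bench import manip, effector, viewer
import numpy as np, cv2
from scipy.spatial.transform import Rotation as R
def cast(c,px,p0,n):
    px=np.atleast_2d(px).astype(float); f=192/np.tan(np.radians(c["vfov"]/2))
    d=np.c_[(px[:,0]-c["cx"])/f,(px[:,1]-c["cy"])/f,np.ones(len(px))]
    d=R.from_quat(c["attitude"]).apply(d); e=np.array(c["eye"])
    return e+d*(((np.array(p0)-e)@n)/(d@n))[:,None]
def proj(c,P):
    f=192/np.tan(np.radians(c["vfov"]/2)); q=R.from_quat(c["attitude"]).inv().apply(np.atleast_2d(P)-c["eye"])
    return np.c_[c["cx"]+f*q[:,0]/q[:,2],c["cy"]+f*q[:,1]/q[:,2]]
def blobs(m,amin=30):
    cs,_=cv2.findContours(m.astype(np.uint8),cv2.RETR_EXTERNAL,cv2.CHAIN_APPROX_NONE)
    return sorted([c for c in cs if cv2.contourArea(c)>=amin],key=cv2.contourArea,reverse=True)
E
python3 - <<'E'
from h import *
Z=np.array([0,0,1.])
im=viewer.get_image("top"); c=viewer.get_calibration("top"); hsv=cv2.cvtColor(im,cv2.COLOR_RGB2HSV)
h,s,v=[hsv[...,i].astype(int) for i in range(3)]
b=blobs((h>105)&(h<130)&(s>120))[0]; box=cv2.boxPoints(cv2.minAreaRect(b)); print("blue",box,cv2.contourArea(b))
# order edges; short sides give slope direction
e0,e1=box[1]-box[0],box[2]-box[1]
if np.linalg.norm(e0)>np.linalg.norm(e1): box=np.roll(box,-1,axis=0)
P=cast(c,box,[0,0,.135],Z); u=P[1]-P[0]; u/=np.linalg.norm(u)
for sg in (1,-1):
    up=sg*u; n=np.cos(np.radians(25))*Z-np.sin(np.radians(25))*up
    ctr=P.mean(0)
    Q=cast(c,box,ctr*[1,1,0]+[0,0,.130]+.005*n,n)
    print(sg,"up",up,"ctr",Q.mean(0),"sizes",[np.linalg.norm(Q[i]-Q[i-1]).round(4) for i in range(4)])
m=np.zeros(v.shape,bool); m[185:285,80:185]=1
b=blobs((v<50)&m)[0]; rc=cv2.minAreaRect(b); M=cast(c,cv2.boxPoints(rc),[0,0,.004],Z); print("mat",M.mean(0),M[1]-M[0],M[2]-M[1])
m[:]=0; m[185:260,350:430]=1
b=blobs((v>190)&(s<40)&m); print("white",[(cv2.boundingRect(k),cv2.contourArea(k)) for k in b[:3]])
K=cv2.convexHull(b[0]); Wp=cast(c,cv2.boxPoints(cv2.minAreaRect(K)),[0,0,.13],Z); print("plate",Wp.mean(0),Wp[1]-Wp[0],Wp[2]-Wp[1])
o=blobs((h<14)&(s>150)&m,5)[0]; print("orange",o.reshape(-1,2).mean(0),cast(c,o.reshape(-1,2).mean(0),[0,0,.2],Z))
im2=viewer.get_image("scene")
a=lambda I,x,y,w,hh: cv2.resize(I[y:y+hh,x:x+w],(400,300),interpolation=cv2.INTER_CUBIC)
t=np.vstack([np.hstack([a(im,200,145,107,80+0),a(im,340,180,107,80)]),np.hstack([a(im2,200,140,127,95),a(im2,95,115,127,95)])])
cv2.imwrite("pics/crops.png",t[:,:,::-1])
E
```

```text
blue [[219.03961 210.60396]
 [222.901   171.9901 ]
 [287.8515  178.48515]
 [283.9901  217.09901]] 2362.5
1 up [ 0.99730806 -0.07332555  0.        ] ctr [0.55518464 0.00619008 0.13507104] sizes [np.float64(0.1738), np.float64(0.1068), np.float64(0.1697), np.float64(0.1064)]
-1 up [-0.99730806  0.07332555 -0.        ] ctr [0.55722305 0.00610626 0.1350119 ] sizes [np.float64(0.1672), np.float64(0.1227), np.float64(0.1766), np.float64(0.1219)]
mat [0.46070275 0.35673134 0.004     ] [ 0.20628981 -0.02083529  0.        ] [-0.03217885 -0.2087906   0.        ]
white [((382, 223, 38, 23), 228.5), ((378, 204, 36, 17), 147.5), ((381, 199, 19, 11), 76.0)]
plate [ 0.47293206 -0.37794017  0.13      ] [ 0.03435736 -0.07833261  0.        ] [-0.05740494 -0.02237062  0.        ]
orange [400.75862069 222.51724138] [[ 0.48102762 -0.35856369  0.2       ]]
```

View pics/crops.png

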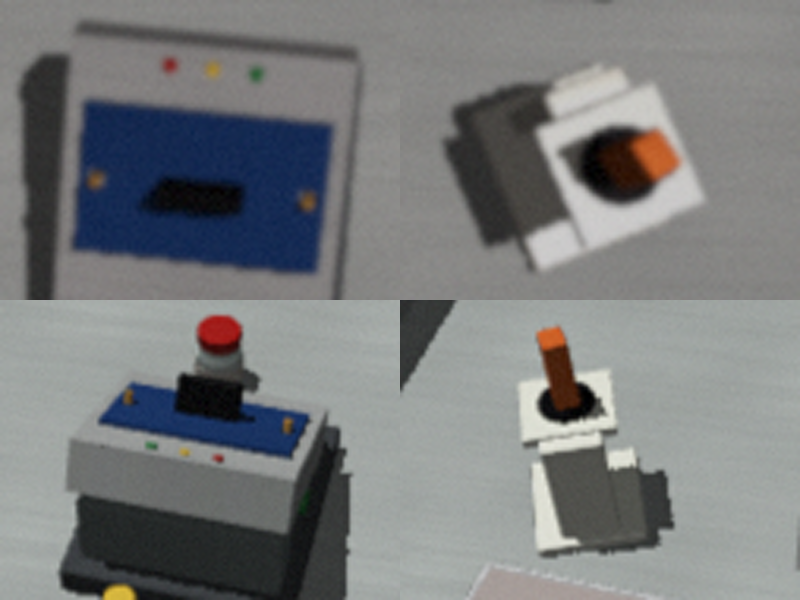

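Upslope is world +x (10.7 x 17.2 cm matches the cover). In the crops the cover's handle and pins are clear, and the wand's handle is turned roughly with the stand. Next I hover square above the cover and refine with the wrist camera.

```bash
cat >> h.py <<'E'
up=np.array([.9973,-.0733,0]); a25=np.radians(25); Zw=np.array([0,0,1.])
def frames(up):
    n=np.cos(a25)*Zw-np.sin(a25)*up; x=np.cos(a25)*up+np.sin(a25)*Zw
    return x,np.cross(n,x),n
def toolq(z,y):
    y=y-(y@z)*z; y=y/np.linalg.norm(y); return R.from_matrix(np.c_[np.cross(y,z),y,z]).as_quat()
def best(p,z,y):
    o=[]
    for s in (1,-1):
        q=toolq(z,s*y); j=manip.solve_ik(list(p),list(q))
        if j is not None: o.append((np.abs(np.array(j)-manip.current_q()).max(),j,q))
    o.sort(key=lambda t:t[0]); print([(round(t[0],2),np.round(t[1],2)) for t in o]); return o[0][2]
E
python3 - <<'E'
from h import *
x,y,n=frames(up); p0=np.array([.555,.006,.130])
p=p0+.16*n; q=best(p,-n,x)
manip.move_pose(list(p),list(q)); print(manip.current_clock(),manip.current_tool_pos(),q, manip.current_force())
c=viewer.get_calibration("wrist"); im=viewer.get_image("wrist"); cv2.imwrite("pics/w1.png",im[:,:,::-1])
hsv=cv2.cvtColor(im,cv2.COLOR_RGB2HSV); h,s,v=[hsv[...,i].astype(int) for i in range(3)]
b=blobs((h>105)&(h<130)&(s>120))[0]; box=cv2.boxPoints(cv2.minAreaRect(b))
Q=cast(c,box,p0+.005*n,n); print(Q,Q.mean(0),[np.linalg.norm(Q[i]-Q[i-1]).round(4) for i in range(4)])
print("port coords",((Q-p0)@np.c_[x,y,n]).round(4))
E
```

```text
[(np.float64(0.7), array([-0.22, -0.14,  0.07,  2.25,  0.18,  0.61, -0.35])), (np.float64(2.66), array([-1.13, -0.29,  0.85,  2.27,  0.56,  0.71,  2.45]))]
2.3833 [0.48800559 0.01207904 0.27508624] [0.71519984 0.66456293 0.14732873 0.15855456] [ 0.66089837  0.65049221 -0.59079889]
[[ 0.51317598  0.09462669  0.11303737]
 [ 0.60898638  0.08776999  0.15782823]
 [ 0.60441821 -0.07869745  0.16139373]
 [ 0.49470259 -0.07091964  0.11010478]] [0.55532079 0.0081949  0.13559103] [np.float64(0.1666), np.float64(0.106), np.float64(0.1666), np.float64(0.1214)]
port coords [[-0.0509  0.0853  0.005 ]
 [ 0.0551  0.0855  0.005 ]
 [ 0.0636 -0.0808  0.005 ]
 [-0.0578 -0.0811  0.005 ]]
```

View pics/w1.png

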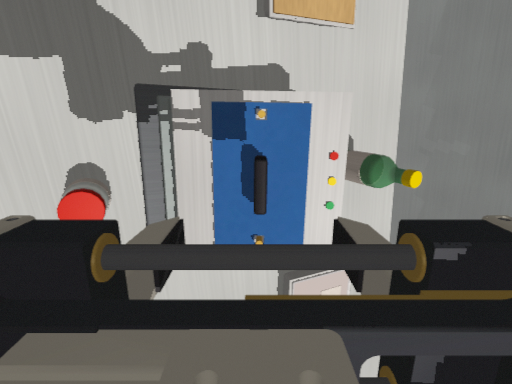

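Wrist picture: cover spans columns 213–310 with pins at about (261,113) and (259,240), handle at (261,185), and the gripper hides the lower end. I'll use the pins and long edges.

Run:
```python
from h import *
x,y,n=frames(up); p0=np.array([.555,.006,.130]); B=np.c_[x,y,n]
c=viewer.get_calibration("wrist"); im=cv2.imread("pics/w1.png")[:,:,::-1]
hsv=cv2.cvtColor(im.copy(),cv2.COLOR_RGB2HSV); h,s,v=[hsv[...,i].astype(int) for i in range(3)]
blue=(h>105)&(h<130)&(s>120)
for r in (115,125,135,145,225,235):
    k=np.where(blue[r])[0]; print(r,k.min(),k.max(),((cast(c,[[k.min()-.5,r],[k.max()+.5,r]],p0+.005*n,n)-p0)@B).round(4)[:,:2].tolist())
k=np.where(blue[:,235])[0]; print("top edge",((cast(c,[[235,k.min()-.5]],p0+.005*n,n)-p0)@B).round(4))
pin=(h>8)&(h<32)&(s>90); pin[:, :240]=0; pin[:,280:]=0; pin[:100]=0; pin[250:]=0
for b in blobs(pin,4): 
    u=b.reshape(-1,2); print("pin",cv2.boundingRect(b),((cast(c,(u.min(0)+u.max(0))/2,p0+.012*n,n)-p0)@B).round(4))
m=(v<45)&(s<200); m[:150]=0; m[220:]=0; m[:,:245]=0; m[:,:][:,275:]=0
b=blobs(m)[0]; print("handle",cv2.boundingRect(b),((cast(c,cv2.boxPoints(cv2.minAreaRect(b)),p0+.041*n,n)-p0)@B).round(4).tolist())
```

```text
115 212 310 [[-0.0521, 0.0717], [0.0563, 0.0719]]
125 212 309 [[-0.0525, 0.061], [0.0557, 0.0612]]
135 213 308 [[-0.0518, 0.0502], [0.0551, 0.0504]]
145 213 308 [[-0.0523, 0.0391], [0.0557, 0.0393]]
225 215 303 [[-0.0539, -0.0573], [0.0543, -0.057]]
235 215 302 [[-0.0544, -0.0705], [0.0537, -0.0702]]
top edge [[-0.0261  0.0848  0.005 ]]
pin (255, 236, 8, 9) [[-0.0003 -0.0737  0.012 ]]
pin (258, 110, 8, 8) [[0.0026 0.0733 0.012 ]]
handle (254, 156, 13, 58) [[-0.0051, 0.0318, 0.041], [0.007, 0.0318, 0.041], [0.0076, -0.0288, 0.041], [-0.0052, -0.0289, 0.041]]
```

```bash
sed -i 's/^up=np.array.*; a25/up=np.array([.9960,-.0896,0]); p0=np.array([.5559,.0056,.1305]); mat=np.array([.4607,.3567,.004]); a25/' h.py
python3 - <<'E'
from h import *
x,y,n=frames(up); q=toolq(-n,x)
if abs(R.from_quat(q).inv().__mul__(R.from_quat(manip.current_tcp_rot())).magnitude())>1: q=toolq(-n,-x)
manip.servo_line(list(p0+.06*n),list(q),vel=.12)
manip.servo_line(list(p0+.013*n),vel=.05); print("at",manip.current_tool_pos(),manip.current_force())
effector.close(f_grip=40); print("gap",manip.current_finger_gap(),manip.current_gripper_force(),manip.current_force())
manip.servo_line(list(p0+.045*n),vel=.05)
manip.servo_line(list(p0+.10*n),vel=.15); print("lift",manip.current_finger_gap(),manip.current_force(),manip.current_clock())
xm=np.array([np.cos(-.126),np.sin(-.126),0]); s=np.sign(R.from_quat(q).as_matrix()[:,1]@x)
qv=toolq(-Zw,s*xm)
manip.move_pose([mat[0],mat[1],.16],list(qv)); print("hover",manip.current_tool_pos(),manip.current_finger_gap(),manip.current_force(),manip.current_clock())
c=viewer.get_calibration("top"); im=viewer.get_image("top"); cv2.imwrite("pics/t2.png",im[150:300,60:260,::-1].repeat(3,0).repeat(3,1))
E
```

```text
at [0.55053992 0.0061267  0.14250323] [-0.59667312 -0.25938108  0.43043993]
gap 0.013727385619354982 39.99998152256012 [ 0.12272782 -0.00198666  0.32804223]
lift 0.014034168376009399 [ 0.38207859  0.21585539 -2.62909323] 7.0
hover [0.46177406 0.35463377 0.15977581] 0.013973113948798114 [ 0.41514817  0.11688761 -3.10536138] 8.3333
```

View pics/t2.png

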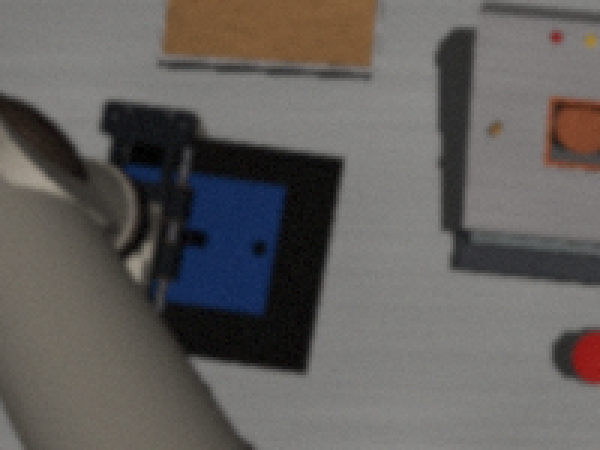

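The cover is held level over the mat, and the orange port outline is now visible on the panel. Lowering with force feedback.

Run:
```python
from h import *
manip.servo_line([mat[0],mat[1],.026],vel=.08); manip.sleep(.2)
f0=np.mean([manip.current_force()[2] for _ in range(5)]); print(manip.current_tool_pos(),f0)
z=.026
while z>.012:
    z-=.001; manip.servo_line([mat[0],mat[1],z],vel=.02); f=manip.current_force()[2]
    if f-f0>2.5: break
print("contact",z,manip.current_tool_pos(),manip.current_force(),manip.current_wrist_torque())
effector.open_jaws(); manip.servo_line([mat[0],mat[1],.12],vel=.15); print(manip.current_force(),manip.current_clock())
# now hover for a look at the stand
manip.move_pose([.40,-.30,.33],list(manip.current_tcp_rot())); print(manip.current_clock(),manip.current_q())
im=viewer.get_image("wrist"); c=viewer.get_calibration("wrist"); np.save("cw2.npy",c,allow_pickle=True)
t=viewer.get_image("top"); cv2.imwrite("pics/w2raw.png",im[:,:,::-1]); cv2.imwrite("pics/t3raw.png",t[:,:,::-1])
k=np.hstack([im[:,:,::-1],cv2.resize(t[160:300,70:175,::-1],(288,384))]); cv2.imwrite("pics/w2.png",k)
```

```text
[0.46088671 0.35683681 0.02632327] -2.995162223753109
contact 0.01799999999999999 [0.46088681 0.35685834 0.01825457] [-0.17109561  0.28270311  0.44923453] [-0.14262853  0.18531367 -0.02154841]
[-0.0189064  -0.14279406 -0.0322964 ] 14.5333
16.9917 [ 0.38098777  0.10692535  0.2240956   1.80498609 -0.02393175  1.23337798
  0.48764957]
```

View pics/w2.png

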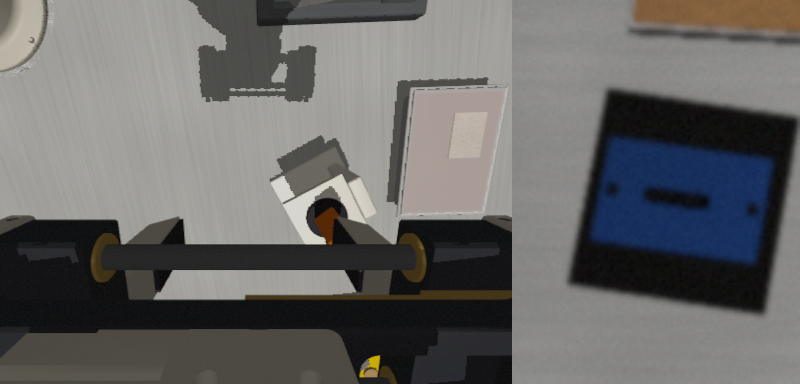

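The cover lies flat and centred on the mat. In the wrist view the stand at (325,215) is partly behind the finger, so I shift the hand for a clear look.

Run:
```python
from h import *
manip.move_pose([.45,-.43,.36],list(manip.current_tcp_rot())); manip.sleep(.2); print(manip.current_clock(),manip.current_tool_pos())
c=viewer.get_calibration("wrist"); im=viewer.get_image("wrist"); np.save("cw3.npy",c,allow_pickle=True); cv2.imwrite("pics/w3raw.png",im[:,:,::-1])
hsv=cv2.cvtColor(im,cv2.COLOR_RGB2HSV); h,s,v=[hsv[...,i].astype(int) for i in range(3)]
o=blobs((h<14)&(s>150)&(v>150),5); print("bright orange",[(cv2.boundingRect(b),cast(c,cv2.boxPoints(cv2.minAreaRect(b)),[0,0,.214],Zw).round(4).tolist()) for b in o[:2]])
w=blobs((v>185)&(s<45)); print("white",[(cv2.boundingRect(b),cv2.contourArea(b)) for b in w[:5]])
i=cv2.resize(im[40:230,200:453],(800,600),interpolation=cv2.INTER_CUBIC); cv2.imwrite("pics/w3.png",i[:,:,::-1])
```

```text
17.9167 [ 0.45025663 -0.42856842  0.36003721]
bright orange [((288, 270, 21, 25), [[0.4719, -0.5463, 0.214], [0.4964, -0.5493, 0.214], [0.4938, -0.5834, 0.214], [0.4686, -0.5804, 0.214]]), ((352, 285, 8, 10), [[0.5492, -0.5902, 0.214], [0.5496, -0.5771, 0.214], [0.5583, -0.5782, 0.214], [0.558, -0.5913, 0.214]])]
white [((234, 105, 96, 64), 1692.0), ((409, 30, 37, 49), 1400.5), ((310, 283, 23, 11), 190.5), ((274, 79, 21, 21), 165.0)]
```

View pics/w3.png

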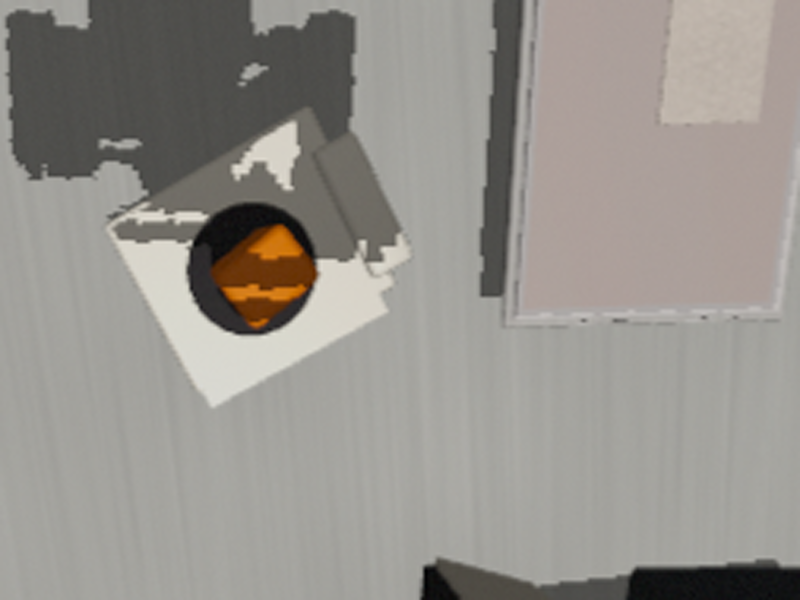

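The clear view shows the flange circle at about image (280,125), the plate corners around it, and the orange handle turned about -40° in the picture. Computing.

Run:
```python
from h import *
c=np.load("cw3.npy",allow_pickle=True).item(); im=cv2.imread("pics/w3raw.png")[:,:,::-1].copy()
hsv=cv2.cvtColor(im,cv2.COLOR_RGB2HSV); h,s,v=[hsv[...,i].astype(int) for i in range(3)]
m=np.zeros(v.shape,bool); m[90:160,250:310]=1
o=(h<20)&(s>150)&(v>60)&m; o=cv2.morphologyEx(o.astype(np.uint8),cv2.MORPH_CLOSE,np.ones((5,5)))
b=blobs(o)[0]; P=cast(c,cv2.boxPoints(cv2.minAreaRect(b)),[0,0,.214],Zw); print("handle",P.round(4).tolist(),P.mean(0))
for i in (0,1): e=P[i+1]-P[i]; print(np.linalg.norm(e),np.degrees(np.arctan2(e[1],e[0])))
ap=cv2.approxPolyDP(b,3,True).reshape(-1,2); print(ap.tolist(),cast(c,ap,[0,0,.214],Zw).round(4).tolist())
f=blobs(((v<60)|(o>0))&m); f=max(f,key=cv2.contourArea)
(cx,cy),r=cv2.minEnclosingCircle(f); C=cast(c,[[280,124.7],[cx,cy],[cx+r,cy]],[0,0,.136],Zw); print("flange",cx,cy,r,C, C[2]-C[1])
k=.31625; S=cast(c,np.array([[107,230],[212,408],[388,310]])*k+[200,40],[0,0,.13],Zw); print("plate",S,(S[0]+S[2])/2,np.linalg.norm(np.diff(S,axis=0),axis=1),[np.degrees(np.arctan2(*(d[1::-1]))) for d in np.diff(S,axis=0)])
```

```text
handle [[0.4633, -0.3695, 0.214], [0.4891, -0.3547, 0.214], [0.5034, -0.377, 0.214], [0.4773, -0.3925, 0.214]] [ 0.48328113 -0.37339861  0.214     ]
0.02983997760633353 29.886890973842316
0.026487391150774604 -57.35535168566338
[[289, 111], [267, 124], [279, 143], [299, 128]] [[0.4908, -0.3584, 0.214], [0.4662, -0.3688, 0.214], [0.4769, -0.3904, 0.214], [0.4999, -0.3772, 0.214]]
flange 279.2592468261719 124.62963104248047 20.81099510192871 [[ 0.48548765 -0.37410273  0.136     ]
 [ 0.48450709 -0.37388851  0.136     ]
 [ 0.51231578 -0.37732891  0.136     ]] [ 0.0278087 -0.0034404  0.       ]
plate [[ 0.42551562 -0.35097646  0.13      ]
 [ 0.46128196 -0.43326391  0.13      ]
 [ 0.54274934 -0.39945932  0.13      ]] [ 0.48413248 -0.37521789  0.13      ] [0.08972433 0.08820252] [np.float64(-66.5077662713356), np.float64(22.53582815946883)]
```

```bash
cat >> h.py <<'E'
wand=np.array([.4845,-.3742,.130]); D=.131
E
python3 - <<'E'
from h import *
g=np.radians(30); d=np.array([np.cos(g),np.sin(g),0])
ty=R.from_quat(manip.current_tcp_rot()).as_matrix()[:,1]; q=toolq(-Zw,d*np.sign(ty@d))
p=wand+.031*Zw
manip.move_pose(list(p+.10*Zw),list(q)); manip.servo_line(list(p),vel=.08); print("at",manip.current_tool_pos(),manip.current_force())
effector.close(f_grip=45); print("gap",manip.current_finger_gap(),manip.current_force())
manip.servo_line(list(p+.02*Zw),vel=.04); manip.sleep(.2); print("lifted",manip.current_finger_gap(),manip.current_force(),manip.current_wrist_torque())
manip.servo_line([p[0],p[1],.345],vel=.15)
x,y,n=frames(up); ty=R.from_quat(manip.current_tcp_rot()).as_matrix()[:,1]
qp=toolq(-n,x*np.sign(ty@x)); manip.move_pose(list(p0+(.07+D)*n),list(qp)); manip.servo_line(list(p0+(.03+D)*n),vel=.1); manip.sleep(.3)
print(manip.current_tool_pos(),p0+(.03+D)*n,manip.current_force(),manip.current_finger_gap(),manip.current_clock(),manip.current_q())
w=viewer.get_image("wrist"); s=viewer.get_image("scene")
cv2.imwrite("pics/p1.png",np.hstack([cv2.resize(s[90:240,180:330],(400,400)),cv2.resize(w[60:300,150:390],(400,400))])[:,:,::-1])
E
```

```text
at [ 0.48493141 -0.37450715  0.16168808] [ 0.28862614 -0.43333043 -0.28663102]
gap 0.03004248539407855 [ 0.61547718  0.5388368  -0.49631914]
lifted 0.02986877865363524 [ 0.20158864 -0.44337618 -2.60619182] [-0.10916796  0.00337909 -0.00375583]
[0.48838676 0.01171541 0.27711101] [0.48813063 0.01169652 0.27641555] [ 0.03100375  0.7958257  -1.09679319] 0.03037904287568526 25.3 [ 0.23526129 -0.13325298 -0.35567096  2.23572864  0.07968466  0.60429448
 -0.27301842]
```

View pics/p1.png

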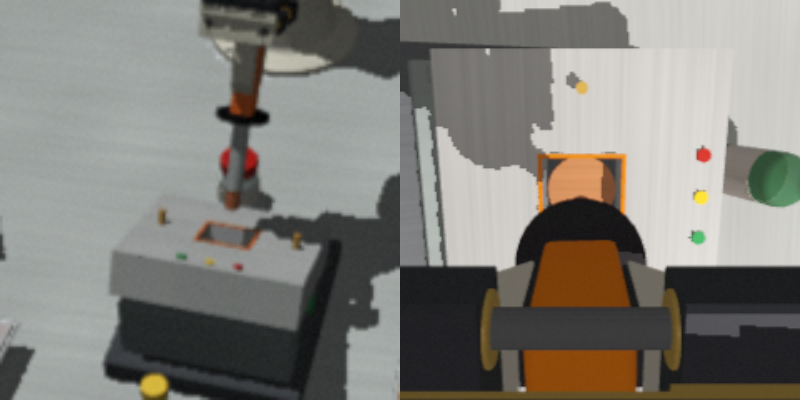

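The wand is straight in the grip and centred over the port (outline at crop columns 538–626, flange at 581). Now feeling for the disc.

Run:
```python
from h import *
from scipy.optimize import curve_fit
x,y,n=frames(up)
go=lambda t,v: manip.servo_line(list(p0+(t+D)*n),vel=v)
def F(k=8):
    a=[]
    for _ in range(k): manip.sleep(.025); a.append(manip.current_force()@n)
    return np.mean(a),np.std(a)
def depth(): return (manip.current_tool_pos()-p0)@n-D
go(-.017,.06); manip.sleep(.2); f0,sd=F(20); print("base",f0,sd,depth())
t=-.017; L=[]
while t>-.056:
    t-=.0015; go(t,.03); f,_=F(); L.append((depth(),f-f0))
    if f-f0>3.0: break
L=np.array(L); print(L.round(4).tolist(),manip.current_clock())
mod=lambda s,c: np.where(s<c,.5+500*(c-s),0)
c=min(np.linspace(-.05,-.018,641),key=lambda c:((mod(L[:,0],c)-L[:,1])**2).sum())
print("disc at",c); go(c-.007+ (t-L[-1,0]),.02)
f,_=F(10); print("F",f-f0,"d by pos",c-depth(),"d by force",(f-f0-.5)/.5e3,manip.current_clock())
```

```text
base -2.176183704015462 0.44753403039246026 -0.01698465089549779
[[-0.0185, 0.0757], [-0.02, -0.1107], [-0.0215, -0.0054], [-0.023, 0.268], [-0.0245, -0.0361], [-0.026, 0.1958], [-0.0275, -0.0218], [-0.0289, 1.0342], [-0.0304, 2.1833], [-0.0319, 2.5679], [-0.0335, 3.5673]] 31.9833
disc at -0.0275
F 3.672017382278348 d by pos 0.0070136193329757394 d by force 0.006344034764556696 32.4833
```

Run:
```python
from h import *
x,y,n=frames(up)
manip.sleep(2.6); print("held",manip.current_force()@n,manip.current_clock(),np.abs(manip.current_joint_velocities()).max())
manip.servo_line(list(p0+(.03+D)*n),vel=.06); manip.servo_line(list(p0+(.07+D)*n),vel=.12)
g=np.radians(30); d=np.array([np.cos(g),np.sin(g),0]); ty=R.from_quat(manip.current_tcp_rot()).as_matrix()[:,1]; q=toolq(-Zw,d*np.sign(ty@d))
P=np.array([.4847,-.3746,0])
manip.move_pose(list(P+.345*Zw),list(q)); manip.sleep(.2)
manip.servo_line(list(P+.30*Zw),vel=.1); manip.sleep(.2); print(manip.current_tool_pos(),manip.current_force(),manip.current_finger_gap(),manip.current_clock())
w=viewer.get_image("wrist"); s=viewer.get_image("scene")
cv2.imwrite("pics/p2.png",np.hstack([cv2.resize(s[70:220,80:230],(400,400)),cv2.resize(w[60:300,150:390],(400,400))])[:,:,::-1])
```

```text
held 1.8646817838238912 35.0833 0.0012101459727696757
[ 0.48507946 -0.3750014   0.30090823] [-0.13996549 -0.00427287 -2.43088237] 0.029973430045476673 39.2417
```

View pics/p2.png

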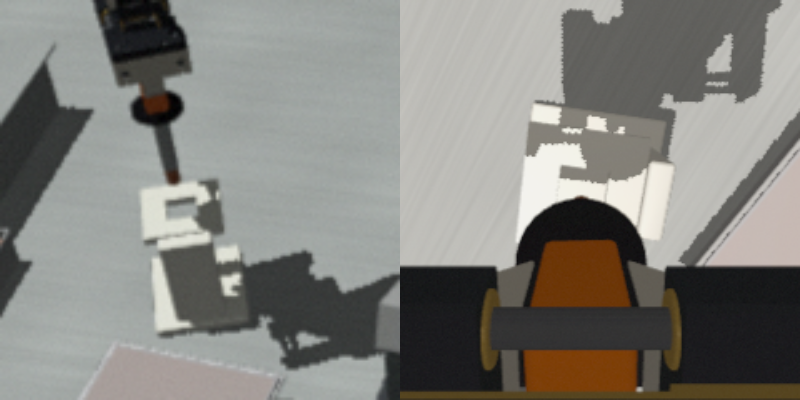

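The wand hangs upright in the grip above the stand's empty hole, with the tip at crop (173,178) just over the plate. Lowering it in with force checks.

Run:
```python
from h import *
P=np.array([.4847,-.3746,0])
def Fv(k=6):
    a=[]
    for _ in range(k): manip.sleep(.02); a.append(manip.current_force())
    return np.mean(a,axis=0)
f0=Fv(10); ok=True
for z in (.28,.25,.21,.168):
    manip.servo_line(list(P+z*Zw),vel=.08); f=Fv()-f0; print(z,f.round(2))
    if np.abs(f).max()>1.5: ok=False; break
if ok:
    while z>.157:
        z-=.001; manip.servo_line(list(P+z*Zw),vel=.02); f=Fv()-f0
        if f[2]>1.3: break
    print("contact",z,manip.current_tool_pos(),f)
    effector.open_jaws(); manip.sleep(.3); manip.servo_line(list(P+.29*Zw),vel=.12); print(manip.current_force())
    manip.move_pose([.40,-.20,.35],list(manip.current_tcp_rot())); print(manip.current_clock(),manip.current_finger_gap())
    w=viewer.get_image("top"); s=viewer.get_image("scene")
    cv2.imwrite("pics/p3.png",np.hstack([cv2.resize(s[80:280,80:430],(450,400)),cv2.resize(w[160:280,330:435],(350,400))])[:,:,::-1])
```

```text
0.28 [-0.2   0.07  0.16]
0.25 [-0.12  0.    0.07]
0.21 [-0.03  0.59  0.55]
0.168 [0.2  0.39 0.04]
contact 0.16 [ 0.48480999 -0.37467252  0.16097276] [-1.94672652  2.2106932   7.80038651]
[-0.80341224  0.60618704 -0.57566227]
48.4083 0.09217136264070923
```

View pics/p3.png

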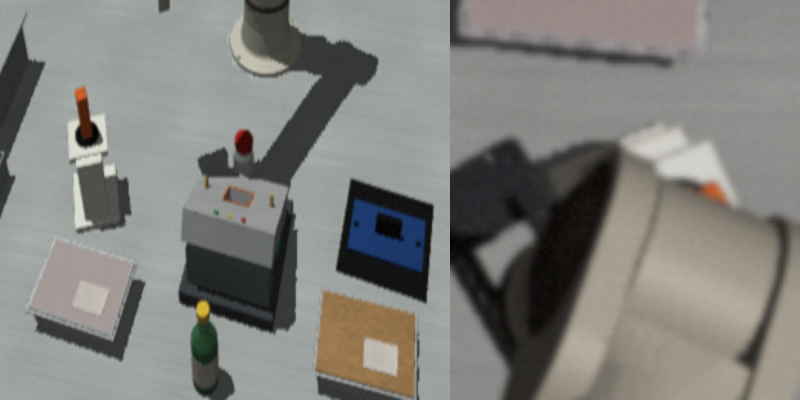

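The wand hangs upright in its stand at crop (85,115), the cover lies on the mat at (385,235), and the trays, jar and bottle are where they were. The robot is clear of everything, so I'm handing in.

```bash
python3 -c "
from bench import manip
print(manip.hand_in())"
```

```text
the job is handed in; nothing more can be done
None
```

I handed the job in at about 48 s: the cover lies flat on the middle of the mat, the wand was held on the disc about 7 mm in (half its nose travel) for over 2.5 s, and it hangs upright in its stand again, with the trays, jar and bottle unmoved in the last picture.

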